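# Ready the filling funnel: bucket under, gate wound open

## Task

Stand the small steel bucket upright on the shelf, centred under the funnel's spout, before you open the gate. Then turn the handwheel clockwise, as seen when facing it, for a little more than one full turn until it comes up against its stop and the funnel's slide gate is fully open. Leave the other goods where they are.

Things in the scene. Friction and masses are not known exactly. Their poses are not given: they have to be found in the camera images.
- stand: Fixed wooden filling stand, 470 mm wide, funnel left and handwheel right as the robot sees it. Origin at shelf level; x from its front (robot side) to its back, y left, z up. Open in front; posts and foot bar at x = 92 to 140 mm. Top board z = 300 to 318 mm, on the funnel side from x = -55 mm back, y = 30 to 205. The wheel's grey pedestal: x = -5 to 85, y = -195 to -105 mm.
- lip (a point): Middle of the lower edge of the aluminium lip on the top board above the handwheel: x = 35, y = -103, z = 290 mm in the stand's frame, 265 mm wide, rising to z = 360 mm. An upright gripper strikes it when the wheel's grip is at the top; lean the tool about 40 degrees, fingers pointing down and away from the robot.
- spout (a point): Centre of the lower mouth (32 mm wide) of the tin funnel's spout, 165 mm above the shelf, at x = 20, y = 110 mm in the stand's frame. The place for the bucket is on the shelf straight below.
- wheel_hub (a point): Centre of the handwheel on its axle, 150 mm above the shelf, at x = 0, y = -150 mm in the stand's frame. The axle leans 40 degrees from vertical towards the stand's front: outward direction (-0.643, 0, 0.766) in the stand's frame. The wheel is a dark iron rim, 156 mm outer diameter, with three spokes, in the plane through this point. It takes 4 to 6 N at the grip and stays where left.
- handwheel: The turning wheel itself, origin at the hub; its z is the axle, outward; its x points from the hub to the grip. At the shut stop the grip is at the top (uphill, (0.766, 0, 0.643) in the stand's frame); from there clockwise, facing it, goes to the right (-y). It starts 0 to 1.0 rad clockwise of the shut stop; a hard stop ends the travel at 7.6 rad, gate fully open.
- grip_mid (a point): Middle of the turned wooden grip on the wheel: 26 mm diameter, 68 mm long, standing parallel to the axle, 62 mm from it, its middle 48 mm out from the wheel's plane. The grip spins freely on its pin, so a hand that holds it need not turn as it goes round.
- gate_end (a point): Outer face of the sheet-steel slide gate's end flange under the funnel's board. The wheel draws the gate out to the left (+y of the stand) by 8 mm per radian: in the stand's frame this point is at y = 204.5 mm shut and 265.3 mm at the open stop.
- bucket: Loose small steel bucket, 110 mm across the rim (90 mm at the foot), 100 mm high, 0.35 kg. Origin at the centre of its underside, z up; its side handle is on its -x side. It slides easily on the shelf.
- bucket_handle (a point): Middle of the upright bar of the bucket's side handle, 86 mm from the bucket's axis and 55 mm above its foot; the bar is 14 mm wide (along the bucket's y), 16 mm deep and 62 mm tall, with 20 mm of air between it and the wall.
- mug: Chipped blue enamel mug, 80 mm across, 85 mm high, standing between the bucket's place and the handwheel. Origin under its centre. Leave alone.
- rivet_tin: Copper rivet tin, 84 mm across, 60 mm high. Origin under its centre. Leave alone.
- clevis: Black iron clevis, 100 mm long, lying flat, 18 mm thick. Origin under its middle. Leave alone.
- bracket_a: Galvanized L-shaped fence bracket, 100 x 45 mm foot with a 60 mm upright leaf at its +x end, lying in front of the stand near its middle. Origin under the middle of the foot. Leave alone.
- bracket_b: Second galvanized fence bracket, same as the first, to the right of the stand. Leave alone.
- hammer: Hammer, 200 mm long, lying at the right front. Origin under its middle. Leave alone.

How it is judged (in metres and radians):
On the way, in this order (a step that is already met when the one before it is completed fails the run):
1. the bucket stands upright under the spout while the gate has not been wound open yet (horizontal distance between bucket and spout below 0.025 m and angle between bucket's own z axis and vertical below 0.1 rad and height (world z) of bucket below 0.01 m and y of gate_end in the frame of stand below 0.2195 m), for 0.2 s.
2. half way: the gate is half open with the bucket still under the spout (horizontal distance between bucket and spout below 0.025 m and angle between bucket's own z axis and vertical below 0.1 rad and height (world z) of bucket below 0.01 m and y of gate_end in the frame of stand above 0.235 m), for 0.1 s.
3. the handwheel is against its open stop with the bucket under the spout (horizontal distance between bucket and spout below 0.025 m and angle between bucket's own z axis and vertical below 0.1 rad and height (world z) of bucket below 0.01 m and y of gate_end in the frame of stand above 0.2625 m), for 0.2 s.
At the end, for the whole second after the job is handed in: The bucket stands upright (within 0.1 rad) on the shelf, at rest, its axis within 25 mm of the spout's axis, and the gate's end is at more than 262.5 mm along the stand's y (within 2.8 mm, or 0.35 rad of the wheel, of the open stop) (all of step 3 and linear speed of bucket below 0.02 m/s); the robot touches nothing.
It fails at once if any of the other goods (mug, rivet tin, clevis, fence brackets, hammer) is shifted by more than 30 mm (distance of any of mug, rivet_tin, clevis, bracket_a, bracket_b, hammer from where it was at the start of the episode above 0.03 m).
It fails at once if the bucket is tipped over (angle between bucket's own z axis and vertical above 0.5 rad).
It also fails if it takes over 72 s, if anything falls off the work surface, if the arm or the gripper's body presses on something with over 40 N, if the wrist force passes 120 N, or if a joint passes its speed limit or range.

## Robot

A 6-joint arm with a two-finger parallel gripper is mounted at the origin on the work surface. World frame = base frame: x ahead of the robot, y to its left, z up, the work surface at z = 0. Lengths are in mm, angles in rad, forces in N, time in s.
With the tool pointing down it reaches from about 350 to 975 mm from the base axis. Payload 7.1 kg.
Tool frame: the origin (TCP) lies midway between the tips of the shut fingers; the grasp point (between the pads) lies 19 mm behind it; z points along the fingers, x is the direction in which the jaws open and shut, and the axes are right-handed (so a half turn about z gives the same grasp; the last joint's range is limited). The gripper opens to 88 mm and grips with 3 to 60 N. Pads are 20 mm wide; open, the fingers measure 115 mm over their backs; the gripper's body (75 mm by 178 mm) begins 61 mm behind the grasp point.
Start: joints at [1.084, 0.423, 1.63, -0, 1.089, -0.019], TCP at [281.795, 557.85, 222.675] pointing down, gripper open.
Joint ranges: [-3, 3], [-0.9, 2.11], [0.09, 2.58], [-1.31, 4.45], [0.11, 2.69], [-2.54, 2.54]. Speed limits (rad/s): [2.39, 2.39, 3.01, 3.14, 3.14, 3.14].

## Interface

Orientations are given as a rotation vector (axis times angle).
In Python, from workcell import telemetry, imaging, ticket gives the robot as it stands.
- The arm moves only by the tool jog_arm, never from a script. Its arguments are lists of equal length, an entry for each row: "travel": the shift along the world's x, y, z in units of 400 mm (1.0 is 400 mm), a list of three; "dr": the turn, a rotation vector about the world's x, y, z in units of 90 degrees (1.0 is 90 degrees), a list of three. In form: {"travel": [[tx, ty, tz], ...], "dr": [[wx, wy, wz], ...]}. A call has exactly 10 rows; each row is the pose to reach, as a shift and turn from the pose measured when the call began; what a row does not reach only later rows make up. A row lasts 1/10 s, in which the tool goes at most 50 mm and 8.59 degrees, less where a joint would pass 70% of its speed; a pose out of reach is approached as far as the arm can. A call with a number of a shift or a turn outside -1 to 1 is refused whole. A call with a gripper value outside its range is refused whole. "hand" is the opening, from -1 (shut) to 1 (fully open), set as the call begins (left out, the last holds). The fingers move at their own pace and stop on an object; the grip force is fixed at half the most. Time passes only in rows, so rows that repeat a pose let the fingers close, or fill a call up. It gives the time, the measured TCP pose, the force and the opening at its end, in the units of the state.
- telemetry.get_obs(): the state, without advancing time (a new reading comes with each control period).
- imaging.get_image(name): name is "scene" or "top" or "wrist"; returns a dict with "pixels" (420x560x3 uint8, red, green, blue), "range_z" (420x560 float32, mm along the optical axis (not along the pixel's ray), 0 where there is no reading), "fx", "fy", "cx", "cy" (pixels), "extrinsics" (4x4, takes a point from world to camera coordinates). Camera axes: x right, y down, z forward; pixel columns grow to the right and rows downward; lengths in mm; the calibration is good to about 2 mm. A picture is of the moment at which its call begins.
- ticket.close_job(): hands the job in, once; it reports no verdict.
The state is a dict: "t": time; "qpos": joint angles; "qvel": joint speeds; "joint_torque": joint torques, N m; "ee_pos": TCP position; "orientation": TCP orientation; "ft_force": force on the tool from outside, world axes, zero at the start; "moment": the same for the moment, N m; "width": finger opening in mm.
Only numpy, scipy, OpenCV 4.12 (cv2) and the standard library are available. Lean on these libraries where they do the work, as an engineer would, in place of code of your own. Each camera call takes 0.05 s, during which the arm holds its last target. There are 200 camera calls.

## Working session

There is one attempt and no reset: what is moved stays moved. The work goes in short steps, Python scripts to look and compute and a tool call to move; the robot and the scene stay as the last step left them, time stands still between calls to the robot, and variables do not carry over. Pictures are saved under pics/ and viewed, about 8 in all and at most 12, crops included, and the job is handed in when it is done.

Besides the shell and the picture viewer there is one more tool, called in YAML: its name, and indented under it one key for each argument. jog_arm: Moves the arm, as the interface text tells. Its arguments: {"type":"object","properties":{"travel":{"type":"array"},"dr":{"type":"array"},"hand":{"type":"number"}},"required":["travel","dr"]}

```bash
mkdir -p pics; ls; cat > h.py <<'E'
import numpy as np,cv2
from workcell import telemetry,imaging,ticket
def grab(n,f=None):
    d=imaging.get_image(n)
    if f: cv2.imwrite('pics/'+f,d['pixels'][:,:,::-1])
    return d
def cloud(d):
    z=d['range_z'];v,u=np.indices(z.shape)
    p=np.stack([(u-d['cx'])/d['fx']*z,(v-d['cy'])/d['fy']*z,z],-1)
    E=np.array(d['extrinsics']);return (p-E[:3,3])@E[:3,:3]
E
python3 - <<'E'
from h import *
for n in('scene','top'):
    d=grab(n,n+'0.png');np.save(n+'0.npy',cloud(d));np.save(n+'0px.npy',d['pixels'])
    E=np.array(d['extrinsics']);print(n,d['fx'],-E[:3,:3].T@E[:3,3],E[2,:3])
print(telemetry.get_obs())
E
```

```text
pics
scene 417.39067357269477 [ 895.81554007  -97.61894045 1310.06510988] [-0.3003267   0.08699073 -0.9498613 ]
top 512.6293985007509 [ 418.02821897    1.64774608 1498.00260003] [ 0.09022879  0.00715713 -0.99589535]
{'t': 0.1, 'qpos': array([ 1.08399871e+00,  4.23737651e-01,  1.63059890e+00, -1.03239487e-05,
        1.08857430e+00, -1.90080944e-02]), 'qvel': array([-0.00054142, -0.00243094, -0.00169836, -0.00063844,  0.00318783,
        0.00040011]), 'joint_torque': array([ 6.84077622e-04, -5.45610559e+01, -2.74324447e+01,  6.45228499e-02,
        1.87882979e-02, -9.30755633e-07]), 'ee_pos': array([281.57754223, 557.4316973 , 222.00190015]), 'orientation': array([ 2.67523196e+00,  1.64574641e+00, -1.77626337e-03]), 'ft_force': array([ 0.40425017, -0.80942673, -0.50922508]), 'moment': array([-0.02940991, -0.00551239, -0.04696703]), 'width': 87.5450058770031}
```

View pics/scene0.png

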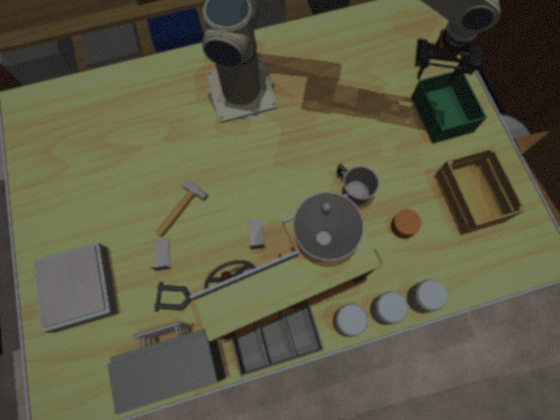

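View pics/top0.png

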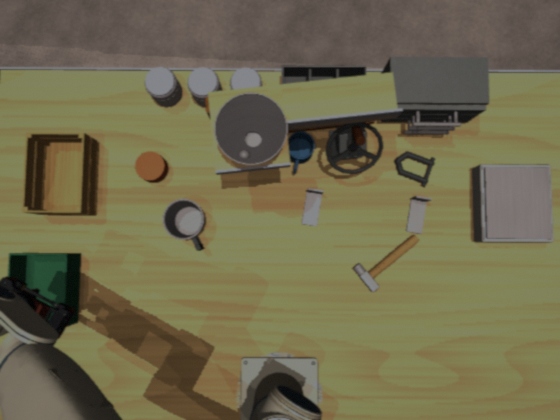

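```bash
python3 - <<'E'
from h import *
t=np.load('top0.npy');s=np.load('scene0.npy')
P=t.reshape(-1,3);S=s.reshape(-1,3)
# bucket
for nm,c,px in(('top',t,np.s_[190:260,155:215]),('scene',s,np.s_[155:215,330:385])):
    q=c[px].reshape(-1,3)
    r=q[(q[:,2]>92)&(q[:,2]<106)];
    e=cv2.fitEllipse(r[:,:2].astype(np.float32)) if 0 else cv2.minEnclosingCircle(r[:,:2].astype(np.float32))
    print(nm,'rim',e,len(r))
    h=q[(q[:,2]>60)&(q[:,2]<92)]
    for z0,z1 in((30,60),(60,80),(80,92)):
        h=q[(q[:,2]>z0)&(q[:,2]<z1)];d=np.linalg.norm(h[:,:2]-np.array(e[0]),axis=1);h=h[d>64];print(z0,len(h),h.mean(0) if len(h) else 0,h[:, :2].std(0) if len(h) else 0)
# lip / board
for nm,q in(('top',P),('scene',S)):
    m=(q[:,2]>300)&(q[:,2]<330)&(q[:,0]>400)
    b=q[m];print(nm,'board',len(b),cv2.minAreaRect(b[:,:2].astype(np.float32)))
    m=(q[:,2]>350)&(q[:,2]<368)&(q[:,0]>400)&(q[:,1]<30);b=q[m];print('lip',len(b),cv2.minAreaRect(b[:,:2].astype(np.float32)) if len(b)>3 else 0)
    m=(q[:,2]>330)&(q[:,0]>400)&(q[:,1]>0);b=q[m];print('funnel',len(b),np.percentile(b[:,2],[1,10,50,90,99]))
    b=b[b[:,2]>np.percentile(b[:,2],99)-12];print(cv2.minEnclosingCircle(b[:,:2].astype(np.float32)))
big=cv2.resize(np.load('top0px.npy')[85:245,190:450],None,fx=3,fy=3,interpolation=2)
cv2.imwrite('pics/crop1.png',big[:,:,::-1])
E
```

```text
top rim ((495.95050048828125, 265.5422668457031), 56.63716506958008) 264
30 19 [427.65900054 225.45318701  39.95614579] [8.58673288 5.40769758]
60 9 [417.4423131  220.88004115  71.76920239] [5.69469622 2.92835966]
80 54 [425.74992487 228.72762343  84.89417703] [7.79530829 5.47181033]
scene rim ((494.73626708984375, 268.9472961425781), 57.3651237487793) 223
30 39 [426.943868   229.9307817   40.89909194] [6.31325552 6.23390174]
60 12 [425.5733193  226.16128438  72.68060048] [5.34031163 3.43384973]
80 41 [425.08321798 231.93097541  86.02853622] [7.76547569 5.66423602]
top board 6915 ((712.377197265625, -53.421539306640625), (196.99142456054688, 447.9900817871094), 6.753112316131592)
lip 558 ((720.1439819335938, -112.50502014160156), (77.23629760742188, 319.1697082519531), 17.223005294799805)
funnel 4306 [ 331.60415986  346.4228776   389.64533913 1498.00260003 1498.00260003]
((418.0282287597656, 1.6477460861206055), 9.999999747378752e-05)
scene board 7856 ((711.6366577148438, -48.376678466796875), (195.48220825195312, 449.3844299316406), 6.695320129394531)
lip 494 ((717.4268798828125, -112.19659423828125), (65.37120819091797, 314.0430908203125), 16.33795928955078)
funnel 3151 [331.57880599 344.17568653 382.86528177 408.83576353 413.69600538]
((675.2935180664062, 68.64542388916016), 79.6160888671875)
```

View pics/crop1.png

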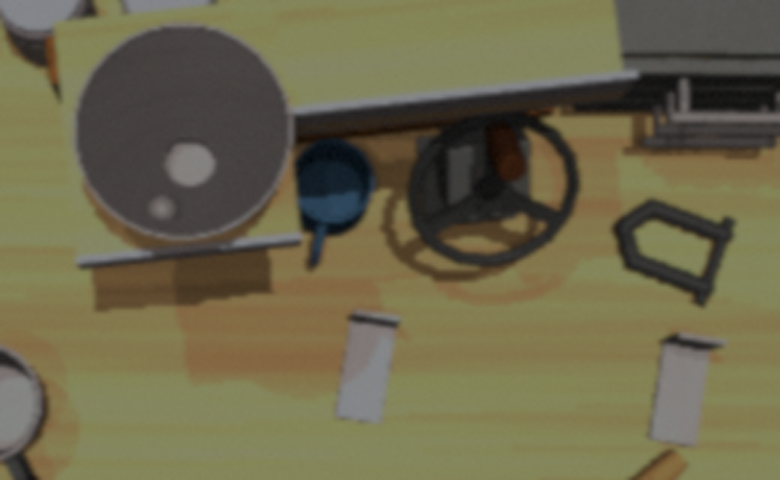

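```bash
cat > st.py <<'E'
from h import *
from scipy.optimize import least_squares
def R(th): c,s=np.cos(th),np.sin(th);return np.array([[c,-s,0],[s,c,0],[0,0,1]])
E
python3 - <<'E'
from st import *
t=np.load('top0.npy');s=np.load('scene0.npy');tp=np.load('top0px.npy')
for nm,c in(('top',t),('scene',s)):
    q=c.reshape(-1,3);m=(q[:,2]>347)&(q[:,2]<366)&(q[:,0]>600)&(q[:,1]<-10)&(q[:,1]>-290);b=q[m]
    l=cv2.fitLine(b[:,:2].astype(np.float32),cv2.DIST_HUBER,0,.01,.01).ravel()
    if l[1]<0:l[:2]*=-1
    n=np.array([l[1],-l[0]]);r=(b[:,:2]-l[2:])@n;ok=abs(r)<15
    l=cv2.fitLine(b[ok,:2].astype(np.float32),cv2.DIST_HUBER,0,.01,.01).ravel()
    if l[1]<0:l[:2]*=-1
    th=np.arctan2(-l[0],l[1]);a=(b[ok,:2]-l[2:])@l[:2]
    print(nm,'lip yaw',np.degrees(th),len(b),ok.sum(),'ends',l[2:]+a.min()*l[:2],l[2:]+a.max()*l[:2],np.ptp(a))
    q2=q[(q[:,2]>395)&(q[:,2]<430)&(q[:,0]>500)];
    if len(q2)>10: print('funnel rim',len(q2),cv2.minEnclosingCircle(q2[:,:2].astype(np.float32)),q2[:,2].max())
# rim
reg=t[118:178,322:388];col=tp[118:178,322:388].astype(int)
q=reg.reshape(-1,3);c=col.reshape(-1,3)
m=(c.max(1)<75)&(c.max(1)-c.min(1)<22)&(q[:,2]>70)&(q[:,2]<230);q=q[m];print(len(q))
def f(p):
    th,x,y=p; L=(q-[x,y,150])@R(th); n=np.array([-.643,0,.766]);u=np.array([.766,0,.643])
    return L@n,np.hypot(L@u,L[:,1])
th=np.radians(6.7)
res=least_squares(lambda p:np.r_[np.clip(f([th,*p])[0],-15,15),np.clip(f([th,*p])[1]-72,-15,15)],[q[:,0].mean(),q[:,1].mean()],loss='soft_l1',f_scale=4)
print('hub',res.x,np.median(abs(f([th,*res.x])[0])),np.percentile(f([th,*res.x])[1],[5,50,95,99]))
hub=np.r_[res.x,0];o=hub-R(th)@[0,-150,0];print('stand from wheel',o)
# grip brown pixels
q=reg.reshape(-1,3);m=(c[:,0]-c[:,2]>25)&(c[:,0]<110)&(q[:,2]>180);g=q[m];print('grip',len(g),g.mean(0),g.min(0),g.max(0),(g.mean(0)-o)@R(th))
for p in([35,-235.5,360],[35,29.5,360],[20,110,165]):print(p,o+R(th)@p)
E
```

```text
top lip yaw 6.621716 449 449 ends [ 731.84762538 -275.3482974 ] [701.52948786 -14.18328652] 262.9189146255152
funnel rim 1065 ((675.9473876953125, 64.95950317382812), 79.78884887695312) 415.05958117478286
scene lip yaw 6.7274194 431 431 ends [ 734.24503578 -271.5290908 ] [703.4999303  -10.88500087] 262.4511421859514
funnel rim 1079 ((675.2935180664062, 68.64542388916016), 79.6160888671875) 416.1721825388952
1342
hub [ 677.76571727 -194.93499625] 4.644266902181477 [13.8695838  53.25402883 79.47264574 81.95942333]
stand from wheel [660.2651067  -45.95939882   0.        ]
grip 120 [ 683.37222484 -190.67500517  304.74760956] [ 418.02821897 -253.30866325  182.85423683] [ 741.18245166    1.64774608 1498.00260003] [   6.06523506 -146.42321726  304.74760956]
[35, -235.5, 360] [ 722.50203802 -275.76761098  360.        ]
[35, 29.5, 360] [691.58429269 -12.57738886 360.        ]
[20, 110, 165] [667.29473861  65.62278737 165.        ]
```

```bash
python3 - <<'E'
from st import *
t=np.load('top0.npy');tp=np.load('top0px.npy')
th=np.radians(6.68);o=np.array([669,-45,0]);n=np.array([-.643,0,.766]);u=np.array([.766,0,.643])
q=t[110:182,318:392].reshape(-1,3);c=tp[110:182,318:392].astype(int).reshape(-1,3)
L=(q-o)@R(th)-[0,-150,150]
h=L@n;U=L@u;V=-L[:,1]  # V to the right
ok=(abs(h)<25)&(np.hypot(U,V)>62)&(np.hypot(U,V)<92)&(c.max(1)<90)
print('rim',ok.sum(),np.median(h[ok]))
A=np.c_[U[ok],V[ok],np.ones(ok.sum())];b=U[ok]**2+V[ok]**2;x=np.linalg.lstsq(A,b,rcond=None)[0];print('centre offs U,V',x[:2]/2,np.sqrt(x[2]+(x[:2]**2).sum()/4))
g=(h>15)&(h<100)&(np.hypot(U,V)<110)&(L[:,2]<135)
print('grip',g.sum(),c[g].mean(0),'h',np.percentile(h[g],[2,50,98]),'U',np.percentile(U[g],[2,50,98]),'V',np.percentile(V[g],[2,50,98]))
phi=np.arctan2(np.median(V[g]),np.median(U[g]));print('phi',phi)
print('grip top pts',[(U[g][i].round(),V[g][i].round(),h[g][i].round()) for i in np.argsort(-h[g])[:12]])
E
```

```text
rim 696 8.413518961031084
centre offs U,V [0.8609283  0.39144482] 70.79184827672117
grip 203 [37.91625616 22.42857143 13.99507389] h [15.48677173 63.39255084 83.54582198] U [-2.81804665 68.44998819 74.87265809] V [-9.70743907  0.95498902 14.69271727]
phi 0.01395072658507084
grip top pts [(np.float64(63.0), np.float64(0.0), np.float64(84.0)), (np.float64(66.0), np.float64(3.0), np.float64(84.0)), (np.float64(61.0), np.float64(-5.0), np.float64(84.0)), (np.float64(72.0), np.float64(0.0), np.float64(84.0)), (np.float64(67.0), np.float64(-7.0), np.float64(84.0)), (np.float64(66.0), np.float64(-2.0), np.float64(83.0)), (np.float64(51.0), np.float64(1.0), np.float64(83.0)), (np.float64(73.0), np.float64(5.0), np.float64(83.0)), (np.float64(56.0), np.float64(8.0), np.float64(82.0)), (np.float64(64.0), np.float64(8.0), np.float64(82.0)), (np.float64(53.0), np.float64(8.0), np.float64(82.0)), (np.float64(68.0), np.float64(1.0), np.float64(82.0))]
```

```bash
cat >> st.py <<'E'
from scipy.spatial.transform import Rotation as Ro
TH=np.radians(6.68);O=np.array([669,-45,0.])
def w(p): return O+R(TH)@np.array(p,float)
def tool(g,lean): # heading deg, lean from vertical deg; tool x to the left
    g,l=np.radians(g),np.radians(lean);z=np.array([np.sin(l)*np.cos(g),np.sin(l)*np.sin(g),-np.cos(l)])
    x=np.array([-np.sin(g),np.cos(g),0]);return np.c_[x,np.cross(z,x),z]
def go(gp,g,lean,back=0):
    "jog needed to put grasp point gp (world), backed off along the tool"
    o=telemetry.get_obs();T=tool(g,lean);tcp=np.array(gp)+(19-back)*T[:,2]
    d=(Ro.from_matrix(T)*Ro.from_rotvec(o['orientation']).inv()).as_rotvec()
    print('t',o['t'],'q',o['qpos'].round(2),'tcp',o['ee_pos'].round(1),'F',o['ft_force'].round(1),'w',round(o['width'],1))
    print('travel',((tcp-o['ee_pos'])/400).round(4),'mm',np.linalg.norm(tcp-o['ee_pos']).round(),'dr',(d/(np.pi/2)).round(4))
E
python3 - <<'E'
from st import *
t=np.load('top0.npy')
for n,(a,b,c,d) in dict(mug=(128,178,286,316),brA=(188,228,300,326),tin=(150,182,134,168)).items():
    q=t[a:b,c:d].reshape(-1,3);q=q[(q[:,2]>(12 if n=='brA' else 30))&(q[:,2]<95)];print(n,q.min(0).round(),q.max(0).round(),'stand',((q-O)@R(TH)).min(0).round(),((q-O)@R(TH)).max(0).round())
print('spout',w([20,110,165]))
go([419.5,226.6,60],28,25,100)
E
```

```text
mug [632. -94.  30.] [745. -21.  90.] stand [-36. -54.  30.] [75. 19. 90.]
brA [ 490. -121.   12.] [588. -69.  64.] stand [-181.  -65.   12.] [-84.  -3.  64.]
tin [607. 329.  30.] [691. 412.  71.] stand [-14. 374.  30.] [ 71. 457.  71.]
spout [676.06858101  66.57972559 165.        ]
t 0.1 q [ 1.08  0.42  1.63 -0.    1.09 -0.02] tcp [281.6 557.4 222. ] F [ 0.4 -0.8 -0.5] w 87.5
travel [ 0.2692 -0.8673 -0.2215] mm 374.0 dr [ 0.0039 -0.2885  0.5991]
```

jog_arm:
  travel:
    - [0.03,-0.1,0]
    - [0.06,-0.2,0]
    - [0.09,-0.3,0]
    - [0.12,-0.4,0]
    - [0.15,-0.5,0]
    - [0.18,-0.6,-0.03]
    - [0.21,-0.7,-0.08]
    - [0.24,-0.79,-0.14]
    - [0.265,-0.86,-0.2]
    - [0.269,-0.867,-0.222]
  dr:
    - [0,-0.03,0.06]
    - [0,-0.06,0.12]
    - [0,-0.09,0.18]
    - [0,-0.12,0.24]
    - [0,-0.15,0.3]
    - [0,-0.18,0.36]
    - [0,-0.2,0.42]
    - [0,-0.23,0.48]
    - [0.003,-0.26,0.54]
    - [0.004,-0.288,0.599]

```text
t: 1.1
ee_pos: [385.9, 213.5, 136.6]
orientation: [1.541, 2.443, 0.523]
ft_force: [-0.4, -0.1, 0.4]
width: 87.9
```

```bash
python3 - <<'E'
from st import *
go([419.5,226.6,60],28,25,100)
d=grab('wrist','wr1.png');c=cloud(d);np.save('wr1.npy',c)
d2=grab('scene');s=cloud(d2)
for nm,c in(('wrist',c),):
    q=c.reshape(-1,3);k=np.hypot(q[:,0]-495,q[:,1]-267)<130;q=q[k]
    r=q[(q[:,2]>95)&(q[:,2]<104)];print(nm,len(r),cv2.minEnclosingCircle(r[:,:2].astype(np.float32)) if len(r)>5 else 0)
    b=q[(q[:,2]>76)&(q[:,2]<94)&(np.hypot(q[:,0]-495,q[:,1]-267)>62)];print(len(b),b.mean(0),cv2.minAreaRect(b[:,:2].astype(np.float32)) if len(b)>3 else 0)
E
```

```text
t 1.1 q [ 0.48  0.19  2.35  0.01  0.18 -1.55] tcp [385.9 213.5 136.6] F [-0.4 -0.1  0.4] w 87.9
travel [ 0.0084 -0.0074 -0.0081] mm 6.0 dr [-0.0016 -0.0177  0.0254]
wrist 1695 ((495.9011535644531, 267.0842590332031), 57.231346130371094)
817 [422.30682692 228.81349972  83.42801148] ((426.07342529296875, 230.28302001953125), (32.49337387084961, 13.855347633361816), 25.598278045654297)
```

View pics/wr1.png

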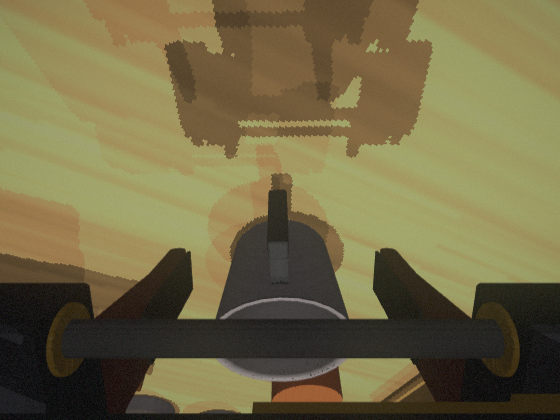

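jog_arm:
  travel:
    - [0.015,0,-0.02]
    - [0.025,0.005,-0.05]
    - [0.035,0.01,-0.08]
    - [0.045,0.015,-0.11]
    - [0.055,0.019,-0.14]
    - [0.07,0.025,-0.17]
    - [0.08,0.031,-0.2]
    - [0.09,0.036,-0.22]
    - [0.102,0.043,-0.235]
    - [0.102,0.043,-0.235]
  dr:
    - [0,-0.01,0.01]
    - [-0.002,-0.018,0.02]
    - [-0.002,-0.018,0.02]
    - [-0.002,-0.018,0.02]
    - [-0.002,-0.018,0.02]
    - [-0.002,-0.018,0.02]
    - [-0.002,-0.018,0.02]
    - [-0.002,-0.018,0.02]
    - [-0.002,-0.018,0.02]
    - [-0.002,-0.018,0.02]

```text
t: 2.2
ee_pos: [439.5, 236.9, 75.1]
orientation: [1.512, 2.488, 0.48]
ft_force: [0.3, 0.2, 0.7]
width: 88.1
```

```bash
python3 - <<'E'
from st import *
go([419.3,227.3,60],27.5,25,0)
E
```

```text
t 2.2 q [ 0.46  0.41  2.24  0.09  0.11 -1.67] tcp [439.5 236.9  75.1] F [0.3 0.2 0.7] w 88.1
travel [-0.0326 -0.0148 -0.0808] mm 35.0 dr [ 0.0144 -0.0343  0.0002]
```

```bash
python3 - <<'E'
from st import *
go([419.3,227.3,60],27.5,12,20)
go([419.3,227.3,60],27.5,12,0)
E
```

```text
t 2.2 q [ 0.46  0.41  2.24  0.09  0.11 -1.67] tcp [439.5 236.9  75.1] F [0.3 0.2 0.7] w 88.1
travel [-0.0509 -0.0243 -0.0353] mm 27.0 dr [-0.0522  0.0939  0.0006]
t 2.2 q [ 0.46  0.41  2.24  0.09  0.11 -1.67] tcp [439.5 236.9  75.1] F [0.3 0.2 0.7] w 88.1
travel [-0.0416 -0.0195 -0.0842] mm 38.0 dr [-0.0522  0.0939  0.0006]
```

jog_arm:
  travel:
    - [-0.03,-0.012,0]
    - [-0.051,-0.024,-0.02]
    - [-0.051,-0.024,-0.035]
    - [-0.048,-0.023,-0.05]
    - [-0.045,-0.021,-0.068]
    - [-0.042,-0.02,-0.084]
    - [-0.042,-0.02,-0.084]
    - [-0.042,-0.02,-0.084]
    - [-0.042,-0.02,-0.084]
    - [-0.042,-0.02,-0.084]
  dr:
    - [-0.025,0.045,0]
    - [-0.052,0.094,0]
    - [-0.052,0.094,0]
    - [-0.052,0.094,0]
    - [-0.052,0.094,0]
    - [-0.052,0.094,0]
    - [-0.052,0.094,0]
    - [-0.052,0.094,0]
    - [-0.052,0.094,0]
    - [-0.052,0.094,0]

```text
t: 3.2
ee_pos: [422.8, 229.0, 41.7]
orientation: [1.568, 2.582, 0.272]
ft_force: [-0.3, -0.2, -0.1]
width: 87.9
```

jog_arm:
  travel:
    - [0,0,0]
    - [0,0,0]
    - [0,0,0]
    - [0,0,0]
    - [0,0,0]
    - [0,0,0]
    - [0,0,0]
    - [0,0,0]
    - [0,0,0]
    - [0,0,0]
  dr:
    - [0,0,0]
    - [0,0,0]
    - [0,0,0]
    - [0,0,0]
    - [0,0,0]
    - [0,0,0]
    - [0,0,0]
    - [0,0,0]
    - [0,0,0]
    - [0,0,0]
  hand: -1

```text
t: 4.2
ee_pos: [422.8, 229.0, 41.7]
orientation: [1.569, 2.582, 0.272]
ft_force: [0.4, -0.9, 1.0]
width: 13.9
```

```bash
python3 - <<'E'
from st import *
go([419.3,227.3,60],27.5,12,0)
sp=w([20,110,0])
for g in(6.7,15):
  for d in (0,90):
    c=sp-[d*np.cos(np.radians(g)),d*np.sin(np.radians(g)),0]
    print(g,d,c); go(c+[-86*np.cos(np.radians(g)),-86*np.sin(np.radians(g)),60],g,12)
E
```

```text
t 4.2 q [ 0.47  0.48  2.18  0.01  0.27 -1.59] tcp [422.8 229.   41.7] F [ 0.4 -0.9  1. ] w 13.9
travel [ 0.0001  0.0004 -0.0007] mm 0.0 dr [-0.0003  0.0002  0.0007]
6.7 0 [676.06858101  66.57972559   0.        ]
t 4.2 q [ 0.47  0.48  2.18  0.01  0.27 -1.59] tcp [422.8 229.   41.7] F [ 0.4 -0.9  1. ] w 13.9
travel [ 0.4295 -0.4299 -0.0007] mm 243.0 dr [-3.000e-04  2.000e-04 -2.304e-01]
6.7 90 [586.68322255  56.07935925   0.        ]
t 4.2 q [ 0.47  0.48  2.18  0.01  0.27 -1.59] tcp [422.8 229.   41.7] F [ 0.4 -0.9  1. ] w 13.9
travel [ 0.206  -0.4561 -0.0007] mm 200.0 dr [-3.000e-04  2.000e-04 -2.304e-01]
15 0 [676.06858101  66.57972559   0.        ]
t 4.2 q [ 0.47  0.48  2.18  0.01  0.27 -1.59] tcp [422.8 229.   41.7] F [ 0.4 -0.9  1. ] w 13.9
travel [ 0.4351 -0.459  -0.0007] mm 253.0 dr [-0.0003  0.0002 -0.1382]
15 90 [589.13525665  43.28601153   0.        ]
t 4.2 q [ 0.47  0.48  2.18  0.01  0.27 -1.59] tcp [422.8 229.   41.7] F [ 0.4 -0.9  1. ] w 13.9
travel [ 0.2178 -0.5173 -0.0007] mm 224.0 dr [-0.0003  0.0002 -0.1382]
```

jog_arm:
  travel:
    - [0.01,-0.022,0]
    - [0.03,-0.066,0]
    - [0.055,-0.12,0]
    - [0.08,-0.178,0]
    - [0.106,-0.235,0]
    - [0.132,-0.292,0]
    - [0.157,-0.348,0]
    - [0.18,-0.4,0]
    - [0.2,-0.44,0]
    - [0.206,-0.456,0]
  dr:
    - [0,0,-0.012]
    - [0,0,-0.034]
    - [0,0,-0.062]
    - [0,0,-0.09]
    - [0,0,-0.118]
    - [0,0,-0.147]
    - [0,0,-0.176]
    - [0,0,-0.203]
    - [0,0,-0.222]
    - [0,0,-0.23]

```text
t: 5.2
ee_pos: [505.7, 45.0, 41.7]
orientation: [1.992, 2.234, 0.236]
ft_force: [-1.2, 4.9, 4.2]
width: 13.7
```

jog_arm:
  travel:
    - [0,0,0]
    - [0,0,0]
    - [0,0,0]
    - [0,0,0]
    - [0,0,0]
    - [0,0,0]
    - [0,0,0]
    - [0,0,0]
    - [0,0,0]
    - [0,0,0]
  dr:
    - [0,0,0]
    - [0,0,0]
    - [0,0,0]
    - [0,0,0]
    - [0,0,0]
    - [0,0,0]
    - [0,0,0]
    - [0,0,0]
    - [0,0,0]
    - [0,0,0]
  hand: -0.2

```text
t: 6.2
ee_pos: [505.7, 45.0, 41.7]
orientation: [1.992, 2.234, 0.236]
ft_force: [0.4, 0.4, -0.2]
width: 35.1
```

```bash
python3 - <<'E'
from st import *
for n in('top','scene'):
    d=grab(n,n+'2.png');q=cloud(d).reshape(-1,3);q=q[np.hypot(q[:,0]-587,q[:,1]-56)<64];r=q[(q[:,2]>94)&(q[:,2]<105)];print(n,len(r),cv2.minEnclosingCircle(r[:,:2].astype(np.float32)) if len(r)>5 else 0)
c=np.array([586.7,56.1,0]);g=np.radians(6.7)
go(c+[-86*np.cos(g),-86*np.sin(g),62],6.7,28,0)
E
```

```text
top 186 ((586.9327392578125, 53.25365447998047), 56.48597717285156)
scene 8 ((536.54736328125, 34.26277160644531), 7.706595420837402)
t 6.3 q [ 0.06  0.51  2.12  0.04  0.3  -1.67] tcp [505.7  45.   41.7] F [ 0.1 -0.4  0.3] w 35.0
travel [0.0111 0.0054 0.0089] mm 6.0 dr [ 0.0203 -0.1763  0.0014]
```

View pics/top2.png

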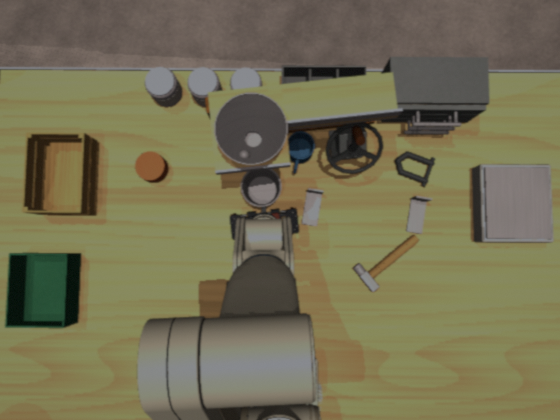

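jog_arm:
  travel:
    - [0.004,0.001,0.005]
    - [0.004,0.001,0.005]
    - [0.004,0.001,0.005]
    - [0.004,0.001,0.005]
    - [0.004,0.001,0.005]
    - [0.004,0.001,0.005]
    - [0.004,0.001,0.005]
    - [0.004,0.001,0.005]
    - [0.004,0.001,0.005]
    - [0.004,0.001,0.005]
  dr:
    - [0.004,-0.03,0]
    - [0.008,-0.066,0]
    - [0.008,-0.066,0]
    - [0.008,-0.066,0]
    - [0.008,-0.066,0]
    - [0.008,-0.066,0]
    - [0.008,-0.066,0]
    - [0.008,-0.066,0]
    - [0.008,-0.066,0]
    - [0.008,-0.066,0]

```text
t: 7.3
ee_pos: [507.3, 45.4, 43.7]
orientation: [1.939, 2.175, 0.346]
ft_force: [-0.9, -0.8, -0.2]
width: 35.1
```

jog_arm:
  travel:
    - [0,0,0]
    - [0,0,0]
    - [0,0,0]
    - [0,0,0]
    - [0,0,0]
    - [0,0,0]
    - [0,0,0]
    - [0,0,0]
    - [0,0,0]
    - [0,0,0]
  dr:
    - [0,0,0]
    - [0,0,0]
    - [0,0,0]
    - [0,0,0]
    - [0,0,0]
    - [0,0,0]
    - [0,0,0]
    - [0,0,0]
    - [0,0,0]
    - [0,0,0]
  hand: -1

```text
t: 8.3
ee_pos: [507.3, 45.3, 43.6]
orientation: [1.939, 2.174, 0.345]
ft_force: [-0.9, -1.7, 0.2]
width: 13.7
```

```bash
python3 - <<'E'
from st import *
o=telemetry.get_obs();T=Ro.from_rotvec(o['orientation']).as_matrix();z=T[:,2];gp=o['ee_pos']-19*z
print('lean',np.degrees(np.arccos(-z[2])),'grasp',gp,'head',np.degrees(np.arctan2(z[1],z[0])))
d=grab('top');q=cloud(d).reshape(-1,3);q=q[np.hypot(q[:,0]-587,q[:,1]-56)<64];r=q[(q[:,2]>94)&(q[:,2]<105)];c,_=cv2.minEnclosingCircle(r[:,:2].astype(np.float32));print(c,'dist',np.linalg.norm(np.array(c)-gp[:2]))
sp=w([20,110,0])[:2];pred=gp[:2]+86*z[:2]/np.linalg.norm(z[:2]);print(pred,'shift',(sp-pred)/400,(sp-np.array(c))/400,o['qpos'].round(2),o['width'])
E
```

```text
lean 18.007291674363664 grasp [501.42050075  44.63299017  61.7186592 ] head 6.734610195247655
(587.0355834960938, 52.85851287841797) dist 86.00931122922503
[586.82710006  54.71826627] shift [0.2231037  0.02965365] [0.22258249 0.03430303] [ 0.05  0.5   2.19  0.14  0.15 -1.76] 13.700394598139496
```

jog_arm:
  travel:
    - [0.012,0.001,0]
    - [0.036,0.005,0]
    - [0.065,0.009,0]
    - [0.095,0.013,0]
    - [0.125,0.017,0]
    - [0.155,0.021,0]
    - [0.183,0.025,0]
    - [0.207,0.029,0]
    - [0.22,0.031,0]
    - [0.223,0.031,0]
  dr:
    - [0,0,0]
    - [0,0,0]
    - [0,0,0]
    - [0,0,0]
    - [0,0,0]
    - [0,0,0]
    - [0,0,0]
    - [0,0,0]
    - [0,0,0]
    - [0,0,0]

```text
t: 9.35
ee_pos: [596.7, 58.0, 43.5]
orientation: [1.939, 2.175, 0.345]
ft_force: [-4.8, 2.1, 6.6]
width: 13.5
```

jog_arm:
  travel:
    - [0,0,0]
    - [0,0,0]
    - [0,0,0]
    - [0,0,0]
    - [0,0,0]
    - [0,0,0]
    - [0,0,0]
    - [0,0,0]
    - [0,0,0]
    - [0,0,0]
  dr:
    - [0,0,0]
    - [0,0,0]
    - [0,0,0]
    - [0,0,0]
    - [0,0,0]
    - [0,0,0]
    - [0,0,0]
    - [0,0,0]
    - [0,0,0]
    - [0,0,0]
  hand: -0.2

```text
t: 10.35
ee_pos: [596.7, 57.9, 43.5]
orientation: [1.939, 2.175, 0.345]
ft_force: [0.8, 0.4, 1.5]
width: 35.5
```

```bash
python3 - <<'E'
from st import *
o=telemetry.get_obs();T=Ro.from_rotvec(o['orientation']).as_matrix();z=T[:,2];gp=o['ee_pos']-19*z
print('pred bucket',gp[:2]+86*z[:2]/np.linalg.norm(z[:2]),w([20,110,0]),o['qpos'].round(2),o['width'])
d=grab('wrist','wr3.png');q=cloud(d).reshape(-1,3)
q=q[np.hypot(q[:,0]-676,q[:,1]-66)<66];r=q[(q[:,2]>94)&(q[:,2]<105)];print(len(r),cv2.minEnclosingCircle(r[:,:2].astype(np.float32)) if len(r) else 0)
d=grab('scene','scene3.png')
E
```

```text
pred bucket [676.22929741  67.39016617] [676.06858101  66.57972559   0.        ] [ 0.07  0.57  1.99  0.06  0.26 -1.67] 35.48814233214155
0 0
```

View pics/wr3.png

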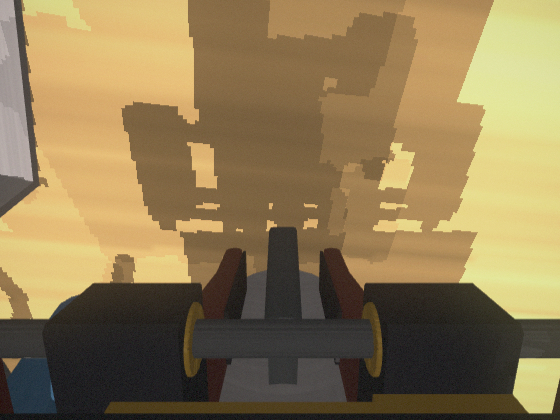

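jog_arm:
  travel:
    - [-0.03,-0.004,0.005]
    - [-0.08,-0.009,0.03]
    - [-0.15,-0.018,0.08]
    - [-0.22,-0.026,0.15]
    - [-0.28,-0.033,0.23]
    - [-0.3,-0.06,0.32]
    - [-0.3,-0.14,0.4]
    - [-0.3,-0.24,0.44]
    - [-0.3,-0.34,0.46]
    - [-0.3,-0.4,0.46]
  dr:
    - [0,0,0]
    - [0,0,0]
    - [0,0,0]
    - [0,0,0]
    - [0,0,0]
    - [0,0,0]
    - [0,0,0]
    - [0,0,0]
    - [0,0,0]
    - [0,0,0]

```text
t: 11.45
ee_pos: [476.5, -104.2, 229.2]
orientation: [1.937, 2.171, 0.347]
ft_force: [0.7, 0.4, -0.1]
width: 35.0
```

```bash
python3 - <<'E'
from st import *
n=np.array([-.643,0,.766]);u=np.array([.766,0,.643])
P=lambda phi,h:w(np.array([0,-150,150])+62*(np.cos(phi)*u+np.sin(phi)*np.array([0,-1,0]))+h*n)
print(P(0,48))
go(P(0,54),6.68,40,80)
go(P(0,54),6.68,40,0)
d=grab('scene','scene4.png');c=cloud(d);q=c.reshape(-1,3)
# mug/bracket unchanged? wheel angle from the top view
t=cloud(grab('top'));q=t[110:182,318:392].reshape(-1,3);L=(q-O)@R(TH)-[0,-150,150];h=L@n;U=L@u;V=-L[:,1]
g=(h>70)&(h<90)&(np.hypot(U,V)<90)&(U>20);print(g.sum(),U[g].mean(),V[g].mean(),np.ptp(V[g]),np.ptp(U[g]))
s=c.reshape(-1,3);L=(s-O)@R(TH)-[0,-150,150];h=L@n;U=L@u;V=-L[:,1];g=(h>60)&(h<90)&(np.hypot(U,V)<90);print('scene',g.sum(),U[g].mean(),V[g].mean())
E
```

```text
[ 702.96372495 -192.04746095  226.634     ]
t 11.45 q [-0.32  0.09  2.11  0.22  0.66 -2.16] tcp [ 476.5 -104.2  229.2] F [ 0.7  0.4 -0.1] w 35.0
travel [ 0.4591 -0.2321  0.1218] mm 211.0 dr [ 0.0283 -0.2409  0.0018]
t 11.45 q [-0.32  0.09  2.11  0.22  0.66 -2.16] tcp [ 476.5 -104.2  229.2] F [ 0.7  0.4 -0.1] w 35.0
travel [ 0.5868 -0.2172 -0.0314] mm 251.0 dr [ 0.0283 -0.2409  0.0018]
83 63.167698211597646 2.722134754362363 23.983113480217753 24.338459915981645
scene 87 67.4413421402239 -0.81926605626484
```

View pics/scene4.png

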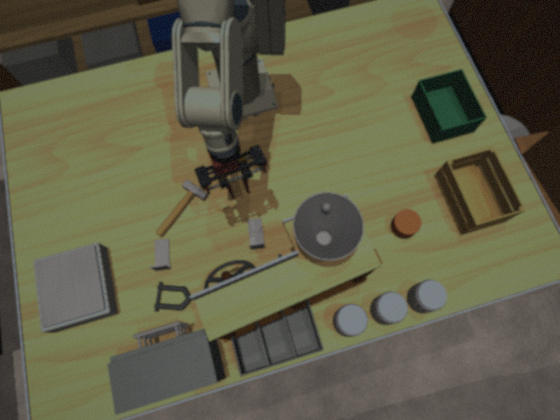

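jog_arm:
  travel:
    - [0.01,-0.02,0.08]
    - [0.03,-0.06,0.122]
    - [0.07,-0.1,0.122]
    - [0.12,-0.14,0.122]
    - [0.19,-0.18,0.122]
    - [0.26,-0.21,0.122]
    - [0.33,-0.23,0.122]
    - [0.4,-0.232,0.122]
    - [0.459,-0.232,0.122]
    - [0.459,-0.232,0.122]
  dr:
    - [0.005,-0.05,0]
    - [0.01,-0.1,0]
    - [0.015,-0.15,0]
    - [0.022,-0.2,0.001]
    - [0.028,-0.241,0.002]
    - [0.028,-0.241,0.002]
    - [0.028,-0.241,0.002]
    - [0.028,-0.241,0.002]
    - [0.028,-0.241,0.002]
    - [0.028,-0.241,0.002]
  hand: 0.3

```text
t: 12.55
ee_pos: [670.9, -182.8, 290.8]
orientation: [1.768, 1.932, 0.647]
ft_force: [-0.8, 0.4, -0.1]
width: 57.3
```

```bash
cat >> st.py <<'E'
N=np.array([-.643,0,.766]);U_=np.array([.766,0,.643])
P=lambda phi,h:w(np.array([0,-150,150])+62*(np.cos(phi)*U_+np.sin(phi)*np.array([0,-1,0]))+h*N)
E
python3 - <<'E'
from st import *
go(P(0.02,54),6.68,40,80)
go(P(0.02,54),6.68,40,0)
d=grab('wrist','wr5.png');c=cloud(d);q=c.reshape(-1,3)
L=(q-O)@R(TH)-[0,-150,150];h=L@N;U=L@U_;V=-L[:,1]
g=(h>74)&(h<90)&(np.hypot(U,V)<95)&(U>20);print('wrist grip',g.sum(),U[g].mean(),V[g].mean(),np.ptp(U[g]),np.ptp(V[g]))
E
```

```text
t 12.55 q [-0.41  0.27  1.85  0.62  0.51 -2.54] tcp [ 670.9 -182.8  290.8] F [-0.8  0.4 -0.1] w 57.3
travel [-0.0265 -0.0388 -0.0321] mm 23.0 dr [ 0.008  -0.0272  0.0199]
t 12.55 q [-0.41  0.27  1.85  0.62  0.51 -2.54] tcp [ 670.9 -182.8  290.8] F [-0.8  0.4 -0.1] w 57.3
travel [ 0.1012 -0.0239 -0.1854] mm 85.0 dr [ 0.008  -0.0272  0.0199]
wrist grip 1369 60.4637713761778 1.6589866007913443 24.401276973567256 23.785716340890048
```

View pics/wr5.png

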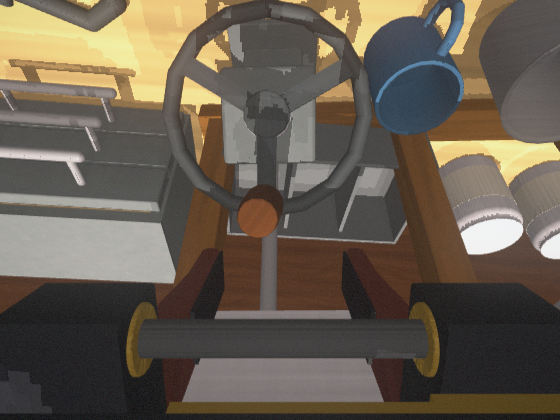

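jog_arm:
  travel:
    - [-0.1,0,0.03]
    - [-0.2,0,0.06]
    - [-0.3,0,0.08]
    - [-0.35,0,0.08]
    - [-0.35,0,0.08]
    - [-0.35,0,0.08]
    - [-0.35,0,0.08]
    - [-0.35,0,0.08]
    - [-0.35,0,0.08]
    - [-0.35,0,0.08]
  dr:
    - [0,0,0]
    - [0,0,0]
    - [0.05,0.005,-0.06]
    - [0.1,0.012,-0.12]
    - [0.16,0.019,-0.19]
    - [0.22,0.026,-0.26]
    - [0.28,0.033,-0.33]
    - [0.34,0.04,-0.41]
    - [0.4,0.047,-0.48]
    - [0.45,0.053,-0.54]

```text
t: 13.6
ee_pos: [528.0, -181.0, 322.2]
orientation: [2.791, 0.811, 0.981]
ft_force: [-0.4, 0.6, 0.2]
width: 57.2
```

```bash
cat >> st.py <<'E'
def go2(gp,g,lean,back=0):
    "as go with tool x to the right; turn given as angle about its axis"
    o=telemetry.get_obs();T=tool(g,lean)@np.diag([-1,-1,1]);tcp=np.array(gp)+(19-back)*T[:,2]
    d=(Ro.from_matrix(T)*Ro.from_rotvec(o['orientation']).inv()).as_rotvec()
    print('t',o['t'],'q',o['qpos'].round(2),'tcp',o['ee_pos'].round(1),'F',o['ft_force'].round(1),'w',round(o['width'],1))
    print('travel',((tcp-o['ee_pos'])/400).round(4),'mm',np.linalg.norm(tcp-o['ee_pos']).round(),'dr',(d/(np.pi/2)).round(4),np.degrees(np.linalg.norm(d)).round(1))
E
python3 - <<'E'
from st import *
go2(P(0.02,54),6.68,40,80)
E
```

```text
t 13.6 q [-0.59  0.03  2.05  0.73  0.68 -1.64] tcp [ 528.  -181.   322.2] F [-0.4  0.6  0.2] w 57.2
travel [ 0.3307 -0.0431 -0.1107] mm 141.0 dr [ 0.7853  0.0937 -1.0054] 115.1
```

Rotate about 3/4 of the rest here, then approach.

jog_arm:
  travel:
    - [0,0,0]
    - [0,0,0]
    - [0,0,0]
    - [0,0,0]
    - [0,0,0]
    - [0,0,0]
    - [0,0,0]
    - [0,0,0]
    - [0,0,0]
    - [0,0,0]
  dr:
    - [0.055,0.007,-0.07]
    - [0.11,0.013,-0.14]
    - [0.165,0.02,-0.21]
    - [0.22,0.026,-0.28]
    - [0.275,0.033,-0.35]
    - [0.33,0.039,-0.42]
    - [0.385,0.046,-0.49]
    - [0.44,0.052,-0.56]
    - [0.495,0.059,-0.63]
    - [0.55,0.065,-0.7]

```text
t: 14.6
ee_pos: [526.5, -179.7, 321.8]
orientation: [-2.416, 1.087, -0.808]
ft_force: [-0.9, -0.7, 0.5]
width: 56.6
```

```bash
python3 - <<'E'
from st import *
go2(P(0.02,54),6.68,40,80)
E
```

```text
t 14.6 q [-0.6   0.03  2.08  0.81  0.65 -0.32] tcp [ 526.5 -179.7  321.8] F [-0.9 -0.7  0.5] w 56.6
travel [ 0.3345 -0.0465 -0.1095] mm 142.0 dr [ 0.2336  0.0297 -0.3017] 34.4
```

jog_arm:
  travel:
    - [0,0,0]
    - [0.02,0,0]
    - [0.06,-0.01,-0.02]
    - [0.11,-0.02,-0.04]
    - [0.17,-0.03,-0.06]
    - [0.23,-0.04,-0.08]
    - [0.28,-0.045,-0.1]
    - [0.32,-0.046,-0.11]
    - [0.334,-0.046,-0.11]
    - [0.334,-0.046,-0.11]
  dr:
    - [0.05,0.006,-0.065]
    - [0.1,0.013,-0.13]
    - [0.15,0.02,-0.195]
    - [0.2,0.026,-0.26]
    - [0.234,0.03,-0.302]
    - [0.234,0.03,-0.302]
    - [0.234,0.03,-0.302]
    - [0.234,0.03,-0.302]
    - [0.234,0.03,-0.302]
    - [0.234,0.03,-0.302]

```text
t: 15.6
ee_pos: [660.0, -197.4, 277.8]
orientation: [-1.906, 1.696, -0.616]
ft_force: [-0.2, -0.3, -0.0]
width: 56.9
```

```bash
python3 - <<'E'
from st import *
go2(P(0.02,54),6.68,40,80)
go2(P(0.02,54),6.68,40,0)
E
```

```text
t 15.6 q [-0.47  0.28  1.89  0.82  0.51  0.34] tcp [ 660.  -197.4  277.8] F [-0.2 -0.3 -0. ] w 56.9
travel [ 0.0008 -0.0022  0.0004] mm 1.0 dr [-0.0006 -0.0004 -0.0003] 0.1
t 15.6 q [-0.47  0.28  1.89  0.82  0.51  0.34] tcp [ 660.  -197.4  277.8] F [-0.2 -0.3 -0. ] w 56.9
travel [ 0.1285  0.0127 -0.1529] mm 80.0 dr [-0.0006 -0.0004 -0.0003] 0.1
```

Descend onto the grip along its axis, then close.

jog_arm:
  travel:
    - [0.01,0,-0.012]
    - [0.03,0.002,-0.036]
    - [0.05,0.004,-0.06]
    - [0.07,0.006,-0.084]
    - [0.09,0.008,-0.107]
    - [0.108,0.01,-0.129]
    - [0.12,0.012,-0.143]
    - [0.128,0.012,-0.152]
    - [0.128,0.012,-0.152]
    - [0.128,0.012,-0.152]
  dr:
    - [0,0,0]
    - [0,0,0]
    - [0,0,0]
    - [0,0,0]
    - [0,0,0]
    - [0,0,0]
    - [0,0,0]
    - [0,0,0]
    - [0,0,0]
    - [0,0,0]

```text
t: 16.6
ee_pos: [711.2, -192.7, 217.1]
orientation: [-1.906, 1.696, -0.616]
ft_force: [0.9, -0.6, -0.0]
width: 57.2
```

jog_arm:
  travel:
    - [0,0,0]
    - [0,0,0]
    - [0,0,0]
    - [0,0,0]
    - [0,0,0]
    - [0,0,0]
    - [0,0,0]
    - [0,0,0]
    - [0,0,0]
    - [0,0,0]
  dr:
    - [0,0,0]
    - [0,0,0]
    - [0,0,0]
    - [0,0,0]
    - [0,0,0]
    - [0,0,0]
    - [0,0,0]
    - [0,0,0]
    - [0,0,0]
    - [0,0,0]
  hand: -1

```text
t: 17.6
ee_pos: [711.3, -192.9, 217.4]
orientation: [-1.906, 1.696, -0.617]
ft_force: [-2.3, -2.5, 4.3]
width: 25.8
```

```bash
cat >> st.py <<'E'
def arc(a,b,h=54):
    "rows (units of 400 mm) from the present pose along the wheel circle, angles a..b"
    o=telemetry.get_obs();z=Ro.from_rotvec(o['orientation']).as_matrix()[:,2]
    L=(o['ee_pos']-19*z-O)@R(TH)-[0,-150,150];print('at phi',np.arctan2(-L[1],L@U_),'r',np.hypot(L[1],L@U_),'h',L@N,'F',o['ft_force'].round(1),'q',o['qpos'].round(2),'t',o['t'])
    r=[((P(x,h)-P(a,h))/400).round(3).tolist() for x in np.linspace(a,b,11)[1:]]
    print('corr',((P(a,h)-(o['ee_pos']-19*z))).round(1));print(r)
E
python3 -c "
from st import *
arc(0.02,1.02)"
```

```text
at phi 0.029862102735322305 r 62.388368468792294 h 54.70948355417402 F [-2.3 -2.5  4.3] q [-0.42  0.43  1.84  0.95  0.42  0.24] t 17.6
corr [ 0.1  0.6 -0.8]
[[0.001, -0.015, -0.001], [0.001, -0.031, -0.002], [-0.001, -0.046, -0.005], [-0.003, -0.061, -0.009], [-0.007, -0.075, -0.013], [-0.012, -0.089, -0.019], [-0.018, -0.102, -0.025], [-0.025, -0.114, -0.032], [-0.032, -0.125, -0.039], [-0.041, -0.135, -0.047]]
```

jog_arm:
  travel:
    - [0.001,-0.015,-0.001]
    - [0.001,-0.031,-0.002]
    - [-0.001,-0.046,-0.005]
    - [-0.003,-0.061,-0.009]
    - [-0.007,-0.075,-0.013]
    - [-0.012,-0.089,-0.019]
    - [-0.018,-0.102,-0.025]
    - [-0.025,-0.114,-0.032]
    - [-0.032,-0.125,-0.039]
    - [-0.041,-0.135,-0.047]
  dr:
    - [0,0,0]
    - [0,0,0]
    - [0,0,0]
    - [0,0,0]
    - [0,0,0]
    - [0,0,0]
    - [0,0,0]
    - [0,0,0]
    - [0,0,0]
    - [0,0,0]

```text
t: 18.6
ee_pos: [694.7, -246.7, 198.4]
orientation: [-1.906, 1.695, -0.615]
ft_force: [-0.6, 4.4, 3.5]
width: 26.0
```

```bash
python3 -c "
from st import *
arc(1.02,2.52)"
```

```text
at phi 1.0220670323260612 r 62.57775548095687 h 54.75237519680646 F [-0.6  4.4  3.5] q [-0.52  0.47  1.83  1.03  0.46  0.08] t 18.6
corr [ 0.3  0.6 -0.7]
[[-0.014, -0.012, -0.013], [-0.03, -0.022, -0.027], [-0.047, -0.028, -0.042], [-0.065, -0.03, -0.057], [-0.083, -0.03, -0.072], [-0.1, -0.025, -0.086], [-0.118, -0.018, -0.1], [-0.134, -0.007, -0.112], [-0.149, 0.007, -0.124], [-0.162, 0.023, -0.133]]
```

Excellent tracking and low forces.

jog_arm:
  travel:
    - [-0.014,-0.012,-0.013]
    - [-0.03,-0.022,-0.027]
    - [-0.047,-0.028,-0.042]
    - [-0.065,-0.03,-0.057]
    - [-0.083,-0.03,-0.072]
    - [-0.1,-0.025,-0.086]
    - [-0.118,-0.018,-0.1]
    - [-0.134,-0.007,-0.112]
    - [-0.149,0.007,-0.124]
    - [-0.162,0.023,-0.133]
  dr:
    - [0,0,0]
    - [0,0,0]
    - [0,0,0]
    - [0,0,0]
    - [0,0,0]
    - [0,0,0]
    - [0,0,0]
    - [0,0,0]
    - [0,0,0]
    - [0,0,0]

```text
t: 19.6
ee_pos: [630.8, -239.0, 145.9]
orientation: [-1.904, 1.695, -0.62]
ft_force: [6.0, -0.5, 4.0]
width: 25.8
```

```bash
python3 -c "
from st import *
arc(2.52,4.02)"
```

```text
at phi 2.479027754263815 r 62.08980589107265 h 54.776635012612815 F [ 6.  -0.5  4. ] q [-0.57  0.49  1.98  1.36  0.43 -0.33] t 19.6
corr [-0.9  2.  -1.5]
[[-0.011, 0.019, -0.008], [-0.021, 0.039, -0.014], [-0.028, 0.061, -0.017], [-0.032, 0.084, -0.019], [-0.034, 0.107, -0.018], [-0.033, 0.13, -0.015], [-0.029, 0.152, -0.01], [-0.023, 0.173, -0.002], [-0.015, 0.193, 0.007], [-0.004, 0.211, 0.017]]
```

jog_arm:
  travel:
    - [-0.012,0.022,-0.01]
    - [-0.023,0.043,-0.017]
    - [-0.03,0.065,-0.02]
    - [-0.034,0.088,-0.022]
    - [-0.036,0.112,-0.021]
    - [-0.035,0.135,-0.018]
    - [-0.031,0.157,-0.013]
    - [-0.025,0.178,-0.005]
    - [-0.017,0.198,0.004]
    - [-0.006,0.216,0.014]
  dr:
    - [0,0,0]
    - [0,0,0]
    - [0,0,0]
    - [0,0,0]
    - [0,0,0]
    - [0,0,0]
    - [0,0,0]
    - [0,0,0]
    - [0,0,0]
    - [0,0,0]

```text
t: 20.6
ee_pos: [627.3, -154.5, 151.0]
orientation: [-1.905, 1.701, -0.622]
ft_force: [-11.8, -6.8, 10.0]
width: 25.4
```

```bash
python3 -c "
from st import *
arc(4.02,5.32);go2(P(4.02,54),6.68,40,0)"
```

```text
at phi -2.2951016919436165 r 61.66600214088878 h 54.554738584888604 F [-11.8  -6.8  10. ] q [-0.41  0.43  2.07  1.54  0.33 -0.38] t 20.6
corr [1.1 1.7 0.4]
[[0.011, 0.013, 0.01], [0.023, 0.024, 0.022], [0.037, 0.033, 0.034], [0.051, 0.04, 0.047], [0.066, 0.044, 0.059], [0.082, 0.045, 0.072], [0.097, 0.044, 0.085], [0.112, 0.04, 0.098], [0.127, 0.033, 0.109], [0.142, 0.025, 0.121]]
t 20.6 q [-0.41  0.43  2.07  1.54  0.33 -0.38] tcp [ 627.3 -154.5  151. ] F [-11.8  -6.8  10. ] w 25.4
travel [0.0028 0.0045 0.001 ] mm 2.0 dr [0.0021 0.     0.003 ] 0.3
```

jog_arm:
  travel:
    - [0.013,0.016,0.011]
    - [0.026,0.028,0.023]
    - [0.04,0.037,0.035]
    - [0.054,0.044,0.048]
    - [0.069,0.048,0.06]
    - [0.085,0.049,0.073]
    - [0.1,0.048,0.086]
    - [0.115,0.044,0.099]
    - [0.13,0.037,0.11]
    - [0.145,0.029,0.122]
  dr:
    - [0.002,0,0.003]
    - [0.002,0,0.003]
    - [0.002,0,0.003]
    - [0.002,0,0.003]
    - [0.002,0,0.003]
    - [0.002,0,0.003]
    - [0.002,0,0.003]
    - [0.002,0,0.003]
    - [0.002,0,0.003]
    - [0.002,0,0.003]

```text
t: 21.6
ee_pos: [683.6, -142.3, 199.1]
orientation: [-1.908, 1.696, -0.614]
ft_force: [-12.4, 3.6, 9.5]
width: 25.4
```

```bash
python3 -c "
from st import *
arc(5.32,6.72);go2(P(5.32,54),6.68,40,0)"
```

```text
at phi -0.9873330223376094 r 61.88776800890702 h 54.5845374932862 F [-12.4   3.6   9.5] q [-0.35  0.4   1.94  1.09  0.33  0.13] t 21.6
corr [ 1.4 -0.6  0.4]
[[0.014, -0.012, 0.011], [0.028, -0.026, 0.02], [0.039, -0.043, 0.028], [0.049, -0.061, 0.035], [0.057, -0.081, 0.039], [0.062, -0.102, 0.042], [0.066, -0.123, 0.043], [0.067, -0.145, 0.042], [0.066, -0.166, 0.038], [0.062, -0.187, 0.033]]
t 21.6 q [-0.35  0.4   1.94  1.09  0.33  0.13] tcp [ 683.6 -142.3  199.1] F [-12.4   3.6   9.5] w 25.4
travel [ 0.0037 -0.0015  0.0011] mm 2.0 dr [-0.0008 -0.0015 -0.0009] 0.2
```

jog_arm:
  travel:
    - [0.016,-0.013,0.012]
    - [0.03,-0.027,0.021]
    - [0.041,-0.044,0.029]
    - [0.051,-0.062,0.036]
    - [0.059,-0.082,0.04]
    - [0.064,-0.103,0.043]
    - [0.068,-0.124,0.044]
    - [0.069,-0.146,0.043]
    - [0.068,-0.167,0.039]
    - [0.064,-0.188,0.034]
  dr:
    - [0,0,0]
    - [0,0,0]
    - [0,0,0]
    - [0,0,0]
    - [0,0,0]
    - [0,0,0]
    - [0,0,0]
    - [0,0,0]
    - [0,0,0]
    - [0,0,0]

```text
t: 22.6
ee_pos: [709.7, -218.0, 213.6]
orientation: [-1.907, 1.695, -0.615]
ft_force: [-1.3, 3.8, 6.9]
width: 25.5
```

```bash
python3 -c "
from st import *
arc(6.70,7.62);go2(P(6.70,54),6.68,40,0)"
```

```text
at phi 0.44071002428988637 r 62.44001860353178 h 54.710516909907206 F [-1.3  3.8  6.9] q [-0.46  0.45  1.82  0.96  0.44  0.19] t 22.6
corr [ 0.4  1.6 -0.4]
[[-0.003, -0.013, -0.004], [-0.008, -0.026, -0.009], [-0.013, -0.038, -0.014], [-0.019, -0.049, -0.021], [-0.026, -0.06, -0.027], [-0.033, -0.069, -0.035], [-0.042, -0.078, -0.042], [-0.051, -0.085, -0.051], [-0.06, -0.092, -0.059], [-0.07, -0.097, -0.068]]
t 22.6 q [-0.46  0.45  1.82  0.96  0.44  0.19] tcp [ 709.7 -218.   213.6] F [-1.3  3.8  6.9] w 25.5
travel [ 0.0011  0.0039 -0.001 ] mm 2.0 dr [-0.0006 -0.0004 -0.0009] 0.1
```

jog_arm:
  travel:
    - [-0.003,-0.013,-0.004]
    - [-0.008,-0.026,-0.009]
    - [-0.013,-0.038,-0.014]
    - [-0.019,-0.049,-0.021]
    - [-0.026,-0.06,-0.027]
    - [-0.033,-0.069,-0.035]
    - [-0.042,-0.078,-0.042]
    - [-0.051,-0.085,-0.051]
    - [-0.06,-0.09,-0.059]
    - [-0.068,-0.094,-0.066]
  dr:
    - [0,0,0]
    - [0,0,0]
    - [0,0,0]
    - [0,0,0]
    - [0,0,0]
    - [0,0,0]
    - [0,0,0]
    - [0,0,0]
    - [0,0,0]
    - [0,0,0]

```text
t: 23.6
ee_pos: [682.4, -255.4, 187.3]
orientation: [-1.906, 1.694, -0.615]
ft_force: [8.7, 11.3, 13.3]
width: 25.8
```

```bash
python3 -c "
from st import *
arc(7.6,7.7);d=grab('top','top6.png');q=cloud(d).reshape(-1,3)
L=(q-O)@R(TH)
m=(L[:,1]>212)&(L[:,1]<290)&(abs(L[:,0]-20)<70)&(L[:,2]>180)&(L[:,2]<330);print(m.sum(),L[m].max(0) if m.any() else 0,L[m].mean(0))
d=grab('scene');q=cloud(d).reshape(-1,3);L=(q-O)@R(TH)
m=(L[:,1]>212)&(L[:,1]<290)&(abs(L[:,0]-20)<70)&(L[:,2]>180)&(L[:,2]<330);print(m.sum(),L[m].max(0) if m.any() else 0,L[m].mean(0))
"
```

```text
at phi 1.3217084615313268 r 62.54403793834746 h 54.7321386673226 F [ 8.7 11.3 13.3] q [-0.54  0.48  1.85  1.08  0.47  0.  ] t 23.6
corr [ 0.5  0.7 -0.4]
[[-0.001, -0.001, -0.001], [-0.002, -0.001, -0.002], [-0.003, -0.001, -0.003], [-0.004, -0.002, -0.004], [-0.006, -0.002, -0.005], [-0.007, -0.003, -0.006], [-0.008, -0.003, -0.007], [-0.009, -0.004, -0.008], [-0.01, -0.004, -0.009], [-0.011, -0.004, -0.01]]
522 [ 47.80134837 263.75481206 301.15861527] [ 18.97761348 238.57127183 288.63427939]
398 [ 48.10426763 267.60724855 301.72398414] [ 21.90154725 245.91132193 290.73418054]
```

jog_arm:
  travel:
    - [-0.002,-0.001,-0.002]
    - [-0.002,-0.001,-0.002]
    - [-0.002,-0.001,-0.002]
    - [-0.002,-0.001,-0.002]
    - [-0.002,-0.001,-0.002]
    - [0,0,0]
    - [0,0,0]
    - [0,0,0]
    - [0,0,0]
    - [0,0,0]
  dr:
    - [0,0,0]
    - [0,0,0]
    - [0,0,0]
    - [0,0,0]
    - [0,0,0]
    - [0,0,0]
    - [0,0,0]
    - [0,0,0]
    - [0,0,0]
    - [0,0,0]

```text
t: 24.7
ee_pos: [682.7, -255.3, 187.5]
orientation: [-1.906, 1.693, -0.614]
ft_force: [-1.4, 3.6, 4.7]
width: 25.8
```

jog_arm:
  travel:
    - [0,0,0]
    - [0,0,0]
    - [0,0,0]
    - [0,0,0]
    - [0,0,0]
    - [0,0,0]
    - [0,0,0]
    - [0,0,0]
    - [0,0,0]
    - [0,0,0]
  dr:
    - [0,0,0]
    - [0,0,0]
    - [0,0,0]
    - [0,0,0]
    - [0,0,0]
    - [0,0,0]
    - [0,0,0]
    - [0,0,0]
    - [0,0,0]
    - [0,0,0]
  hand: 0.3

```text
t: 25.7
ee_pos: [682.7, -255.3, 187.6]
orientation: [-1.906, 1.693, -0.614]
ft_force: [-0.0, -0.0, -0.0]
width: 56.9
```

jog_arm:
  travel:
    - [-0.012,-0.001,0.015]
    - [-0.035,-0.004,0.042]
    - [-0.06,-0.007,0.072]
    - [-0.09,-0.011,0.108]
    - [-0.12,-0.014,0.144]
    - [-0.15,-0.018,0.18]
    - [-0.19,-0.022,0.228]
    - [-0.25,-0.029,0.25]
    - [-0.32,-0.037,0.25]
    - [-0.38,-0.037,0.25]
  dr:
    - [0,0,0]
    - [0,0,0]
    - [0,0,0]
    - [0,0,0]
    - [0,0,0]
    - [0,0,0]
    - [0,0,0]
    - [0,0,0]
    - [0,0,0]
    - [0,0,0]

```text
t: 26.7
ee_pos: [529.0, -270.4, 289.2]
orientation: [-1.906, 1.693, -0.618]
ft_force: [0.1, -0.4, 0.6]
width: 57.2
```

```bash
python3 -c "
from st import *
t=grab('top','top7.png');q=cloud(t).reshape(-1,3);L=(q-O)@R(TH)
m=(L[:,1]>212)&(L[:,1]<290)&(abs(L[:,0]-20)<70)&(L[:,2]>180)&(L[:,2]<330);print('gate',L[m].max(0))
L=L-[0,-150,150];h=L@N;U=L@U_;V=-L[:,1];g=(h>72)&(h<90)&(np.hypot(U,V)<85)&(np.hypot(U,V)>40);print('grip',g.sum(),U[g].mean(),V[g].mean(),np.arctan2(V[g].mean(),U[g].mean())+2*np.pi)
d=grab('scene');q=cloud(d).reshape(-1,3);L=(q-O)@R(TH);m=(L[:,1]>212)&(L[:,1]<290)&(abs(L[:,0]-20)<70)&(L[:,2]>180)&(L[:,2]<330);print('gate',L[m].max(0))
a=np.load('top0px.npy').astype(int);b=t['pixels'].astype(int)
cv2.imwrite('pics/wr7.png',grab('wrist')['pixels'][:,:,::-1])
print(telemetry.get_obs()['qpos'].round(2))
"
```

```text
gate [ 48.91285084 264.12396043 303.74887765]
grip 71 16.287524695884414 60.66906209995149 7.591700977310416
gate [ 48.14700865 267.73361723 301.59854242]
[-0.75  0.16  2.02  0.9   0.68  0.05]
```

View pics/wr7.png

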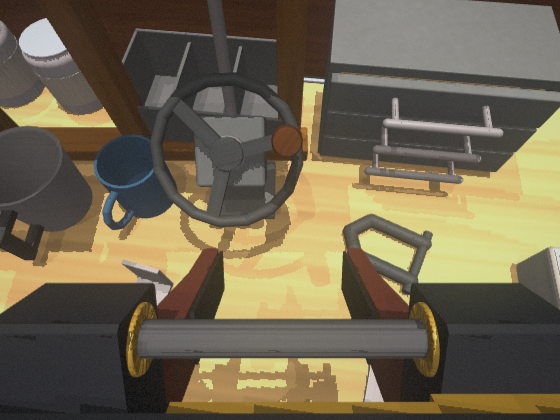

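View pics/top7.png

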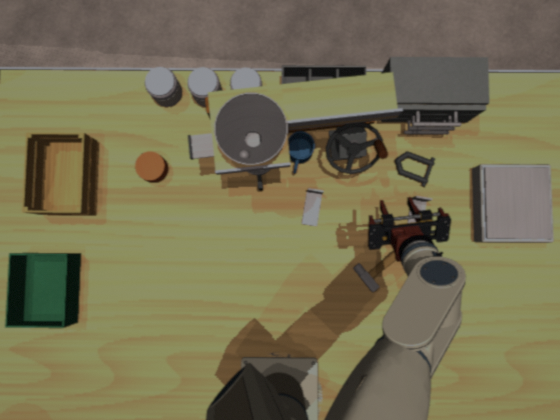

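```bash
python3 -c "
from st import *
q=cloud(grab('wrist')).reshape(-1,3);q=q[(np.hypot(q[:,0]-676,q[:,1]-66)<75)];r=q[(q[:,2]>92)&(q[:,2]<106)]
A=np.c_[r[:,:2],np.ones(len(r))];x=np.linalg.lstsq(A,(r[:,:2]**2).sum(1),rcond=None)[0];c=x[:2]/2;print(len(r),c,np.sqrt(x[2]+c@c),w([20,110,0]))
o=telemetry.get_obs();print(o['t'],o['ft_force'],abs(o['qvel']).max())
if np.linalg.norm(c-w([20,110,0])[:2])<18: print(ticket.close_job())
"
```

```text
932 [676.2813724   65.78322585] 53.2613759032317 [676.06858101  66.57972559   0.        ]
26.9 [-0.26611491 -0.42343534  0.15807639] 0.02339924987512072
the job is handed in; nothing more can be done
None
```

The bucket stands under the spout and the wheel is at its open stop. I handed the job in at about 26.9 s of the 72 s allowed; no verdict was reported.

**What I did**
- I gripped the bucket by its handle and slid it under the spout, re-gripping once on the way to lean the tool more.
- I wound the handwheel clockwise by its grip to the stop, let go and backed clear.
- My first approach to the wheel ran the last joint to its range limit (-2.54 rad). I backed off, turned the tool half a turn and came in again.

**Last checks**
- **Bucket:** the rim centre is about 1 mm from the spout axis, and the bucket looks upright in the wrist view. I did not measure its tilt.
- **Wheel:** I measured it at 7.59 rad, against 7.6 at the stop. The force rose when the grip reached the stop.
- **Gate end:** the top camera read y = 264.1 mm and the scene camera 267.7 mm. They disagree by 3.6 mm, but both are past the required 262.5 mm.
- **Contact:** the force on the tool is near zero and the arm is clear of everything.
- **Other goods:** all that are visible look unmoved in the last pictures, though I did not measure them. The arm partly hid the hammer and the second bracket in that top view.

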